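# Scan the resin jar and hold the curing station's key switch on

## Task

Start the curing station: first turn the resin jar on the spot so that its pink mark looks straight at the scanner's window, and let go of the jar. Then take the key from its wooden rest, push it fully home through the sticky pins of the station's lock, and only then turn it a quarter turn clockwise (seen from above) to the green mark. The switch springs back, so the program finishes while still gripping the key and holding it turned; leave the jar facing the scanner and the cup, dropper bottle and clear casting where they are.

Things in the scene. Friction and masses are not known exactly. Their poses are not given: they have to be found in the camera images.
- jar_mid (a point): Loose upright resin jar, clear with pink resin, white lid, 52 mm diameter, 75 mm tall, 140 g; its centre, 37.5 mm above the table. +x points out through the pink mark (12 mm wide stripe down the side, and a pink bar from the lid's centre to its edge); z up. It stands 80 to 105 mm from the scanner's window and stays on the spot.
- scan_window (a point): Centre of the dark window (red line) on the front of the fixed dark grey scanner block (50 deep x 60 wide x 80 mm tall), 42 mm above the table. Its -x axis points out of the window towards the jar; the block lies behind the window. The jar is right when its +x axis points at this window, within about 12 degrees.
- key_bow (a point): Where to pinch the loose key: on its blue flat bow, 26 mm above the bow's lower edge (shoulder), 55 mm above the blade's tip. Bow 30 wide (x) x 8 thick (y) x 44 mm tall; z points from tip to bow. It starts upright, bow up, in a fixed wooden rest (65 x 55, 40 mm tall), shoulder on the rest's top, this point 66 mm above the table.
- key_tip (a point): Bottom end of the key's steel blade, on its centre line, 55 mm below key_bow, same axes. Blade 16 wide (x) x 5 thick (y) x 29 mm long below the bow, rounded tip (2.5 mm radius), the same either way round (half a turn makes no difference). It hangs in the rest's slot with 2 mm play: lift straight up by over 30 mm.
- lock_mouth (a point): Centre of the key slot's mouth in the round brass plug, 92 mm above the table, facing up; turns with the plug, z up. Slot 17.5 mm along this x, 6.5 mm along y, flared 3 mm all round at the mouth. Key fully home: shoulder on the plug, tip 29 mm below this point. Two spring pins rub on the blade's narrow edges (see lock).
- lock (a joint): Plug angle: 0 at rest, grows clockwise from above; 1.57 = quarter turn, green mark; stop 1.65; turned from 1.25 on. A spring turns it back (0.1 N m). The key has about 0.12 rad play in it, so turn the key that much further. Sticky pins stop the key near 9 and 20 mm depth: they take 8 to 15 N; if it stops, rock it a few degrees, back off 2 mm, push again harder.
- deck (a point): Centre of the top of the fixed curing station's white deck, 240 (x) x 200 mm (y), 60 mm above the table. The lock stands on it 70 mm towards this point's -x: a steel collar 48 mm across, 29 mm tall, the brass plug 3 mm above it. An amber hood, 130 x 170 mm, starts 50 mm behind the lock's axis, its top 100 mm above the table.
- jar: Same resin jar, its origin at the centre of its underside, axes as jar_mid.
- key: Same key, its origin at the blade's tip, axes as key_bow.
- cup_rim (a point): Bystander: white paper cup, 68 mm diameter, 75 mm tall; centre of its rim. Leave it alone.
- dropper: Bystander: small amber bottle with black cap, 32 mm diameter, 75 mm tall; origin under its centre. Leave it alone.
- gem: Bystander: clear flat round casting, 72 mm diameter, 16 mm thick, lying on the table; origin under its centre. Leave it alone.
Not all that is in view belongs to the job. Leave any orange or yellow look-alike of the jar alone.

How it is judged (in metres and radians):
On the way, in this order (a step that is already met when the one before it is completed fails the run):
1. the jar stands with its pink mark facing the scanner window, let go (y of scan_window in the frame of jar_mid between -0.024 and 0.024 m and x of scan_window in the frame of jar_mid between 0.05 and 0.135 m and angle between jar_mid's own z axis and vertical below 0.1 rad and height (world z) of jar_mid below 0.045 m and contact force between the fingers and jar below 0.2 N), for 0.2 s.
2. the key is fully home in the lock, not yet turned (z of key_tip in the frame of lock_mouth below -0.024 m and horizontal distance between key_tip and lock_mouth below 0.005 m and angle between key_tip's own z axis and vertical below 0.15 rad and value of joint lock below 0.35 rad), for 0.1 s.
At the end, for the whole second after the job is handed in: Key within 5 mm of fully home and within 5 mm of the slot's axis, plug turned to 1.25 rad or more and held there by the fingers on the key (over 1 N); jar upright on the table, let go, the scanner's window within 24 mm of the line out through the pink mark and 50 to 135 mm from the jar's centre (all of step 1 and z of key_tip in the frame of lock_mouth below -0.024 m and horizontal distance between key_tip and lock_mouth below 0.005 m and angle between key_tip's own z axis and vertical below 0.15 rad and value of joint lock above 1.25 rad and contact force between the fingers and key above 1 N); the arm keeps its last pose, push and grip.
It fails at once if the cup is moved by more than 30 mm (distance of cup_rim from where it was at the start of the episode above 0.03 m).
It fails at once if the dropper is moved by more than 30 mm (distance of dropper from where it was at the start of the episode above 0.03 m).
It fails at once if the gem is moved by more than 30 mm (distance of gem from where it was at the start of the episode above 0.03 m).
It fails at once if the lock is turned before the key is fully home (value of joint lock above 0.5 rad and z of key_tip in the frame of lock_mouth above -0.022 m).
It also fails if it takes over 61 s, if anything falls off the work surface, if the arm or the gripper's body presses on something with over 40 N, if the wrist force passes 120 N, or if a joint passes its speed limit or range.

## Robot

A 6-joint arm with a two-finger parallel gripper is mounted at the origin on the work surface. World frame = base frame: x ahead of the robot, y to its left, z up, the work surface at z = 0. Lengths are in mm, angles in rad, forces in N, time in s.
With the tool pointing down it reaches from about 375 to 925 mm from the base axis. Payload 5.7 kg.
Tool frame: the origin (TCP) lies at the very end of the fingers, on their centre line; the grasp point (between the pads) lies 19 mm behind it; z points along the fingers, y is the direction in which the jaws open and shut (so a half turn about z gives the same grasp; the last joint's range is limited). The gripper opens to 85 mm and grips with 20 to 120 N. Pads are 22 mm wide; open, the fingers measure 114 mm over their backs; the gripper's body (76 mm by 85 mm) begins 54 mm behind the grasp point. The pads swing forward as they close: fully open they stand 13 mm farther back than shut.
Start: joints at [-0.115, 0.359, 1.51, -0, 1.272, -0.115], TCP at [599.969, -0.004, 231.267] pointing down, gripper open.
Joint ranges: [-2.97, 2.97], [-1.01, 2.36], [0.21, 2.38], [-0.96, 4.11], [0.2, 2.71], [-2.98, 2.98]. Speed limits (rad/s): [2.39, 2.39, 3.14, 3.14, 3.14, 3.14].

## Interface

Orientations are given as a unit quaternion [w, x, y, z].
In Python, from rig import robot gives the robot as it stands. The module is installed in compiled form; this text tells all that it offers.
- The arm moves only by the shell command python3 -m crank 'ROWS' [FORCE]. ROWS is a JSON object of lists of equal length, an entry for each row: "hand": the opening, from -1 (shut) to 1 (fully open); "linear": the shift along the world's x, y, z in mm, a list of three; "roll": the turn about the world's z in rad. A call has 1 to 10 rows; each row is the pose to reach, as a shift and turn from the pose measured when the call began; what a row does not reach only later rows make up. A row lasts 1/10 s, in which the tool goes at most 50 mm and 8.59 degrees, less where a joint would pass 70% of its speed; a pose out of reach is approached as far as the arm can. A call with a gripper value outside its range is refused whole. The fingers move at their own pace and stop on an object; FORCE is the grip in N (left out, the last holds). Time passes only in rows, so rows that repeat a pose let the fingers close. It gives the time, the measured TCP pose, the force and the opening at its end, in the units of the state.
- robot.get_obs(): the state, without advancing time (a new reading comes with each control period).
- robot.camera(name): name is "scene" or "side" or "wrist"; returns (picture, depth): 480x640x3 uint8, red, green, blue; 480x640 float32, mm along the optical axis (not along the pixel's ray), 0 where there is no reading.
- robot.get_calibration(name): a dict with "fx", "fy", "cx", "cy" (pixels), "dist_coeffs" ([k1, k2, p1, p2, k3] as OpenCV has them; the pictures are not rectified), "rvec" (rotation vector, rad) and "tvec" (3), from world to camera coordinates, as OpenCV has them. Camera axes: x right, y down, z forward; pixel columns grow to the right and rows downward; lengths in mm; the calibration is good to about 2 mm. A picture is of the moment at which its call begins: read the wrist's pose just before it. get_calibration takes no time and is no camera call; for the wrist camera it gives the pose at the moment of the call.
- robot.sign_off(): hands the job in, once; it reports no verdict.
The state is a dict: "time": time; "q": joint angles; "qd": joint speeds; "effort": joint torques, N m; "ee_pos": TCP position; "tcp_rot": TCP orientation; "force": force on the tool from outside, world axes, zero at the start; "moment": the same for the moment, N m; "gripper_width": finger opening in mm.
Only numpy, scipy, OpenCV 4.12 (cv2) and the standard library are available. Lean on these libraries where they do the work, as an engineer would, in place of code of your own. Each camera call takes 0.05 s, during which the arm holds its last target.

## Working session

There is one attempt and no reset: what is moved stays moved. The work goes in short steps, Python scripts to look and compute and a shell command to move; the robot and the scene stay as the last step left them, time stands still between calls to the robot, and variables do not carry over. Pictures are saved under pics/ and viewed, and the job is handed in when it is done.

```bash
mkdir -p pics; cat > h.py <<'E'
import numpy as np, cv2
from rig import robot
def snap(name,fn):
    cal=robot.get_calibration(name)
    im,d=robot.camera(name)
    cv2.imwrite(f'pics/{fn}.png',im[:,:,::-1]); np.savez(f'pics/{fn}.npz',im=im,d=d,**{k:np.array(v) for k,v in cal.items()})
    return im,d,cal
def load(fn):
    z=np.load(f'pics/{fn}.npz'); return z['im'],z['d'],{k:z[k] for k in z.files if k not in('im','d')}
def ray(cal,uv):
    K=np.array([[cal['fx'],0,cal['cx']],[0,cal['fy'],cal['cy']],[0,0,1]],float)
    n=cv2.undistortPoints(np.array(uv,float).reshape(-1,1,2),K,np.array(cal['dist_coeffs'],float)).reshape(-1,2)
    R=cv2.Rodrigues(np.array(cal['rvec'],float))[0]; t=np.array(cal['tvec'],float).reshape(3)
    return -R.T@t, np.c_[n,np.ones(len(n))]@R   # dir with cam z=1
def onplane(cal,uv,z):
    o,d=ray(cal,uv); return o+d*((z-o[2])/d[:,2])[:,None]
def withdepth(cal,uv,dep):
    o,d=ray(cal,uv); return o+d*np.array(dep).reshape(-1,1)
E
python3 - <<'E'
from h import *
print(robot.get_obs())
for n in('scene','side','wrist'): 
    c=snap(n,n+'0')[2]; o,d=ray(c,[[320,240]]); print(n,o,d,c['fx'])
E
```

```text
{'time': 0.0, 'q': array([-1.15144786e-01,  3.59527694e-01,  1.51142746e+00, -3.81371114e-07,
        1.27249814e+00, -1.15094132e-01]), 'qd': array([ 0.00074169, -0.00061637,  0.00085958,  0.00034015, -0.00050259,
       -0.00104547]), 'effort': array([ 1.96551155e-03, -5.27614331e+01, -2.78626120e+01, -6.37880498e-05,
        1.32890840e-02, -2.81424428e-05]), 'ee_pos': array([5.99323956e+02, 4.35130710e-02, 2.30441969e+02]), 'tcp_rot': array([-7.28930892e-04,  7.07124344e-01,  7.07088606e-01, -5.78061803e-04]), 'force': array([-0.49774695,  0.06907747,  0.21972852]), 'moment': array([ 0.03190296, -0.01604498,  0.01805607]), 'gripper_width': 85.50618383938996}
scene [1318.16420435 -851.24772301  923.26377696] [[-0.54156546  0.57565166 -0.61289997]] 582.8487382890357
side [337.73335554 644.05481844 696.20694529] [[ 0.2188426  -0.71870118 -0.66012143]] 477.2507453830046
wrist [598.94457564  70.16796329 372.41309685] [[ 0.01535964 -0.29488157 -0.9557466 ]] 384.521290231892
```

View pics/scene0.png

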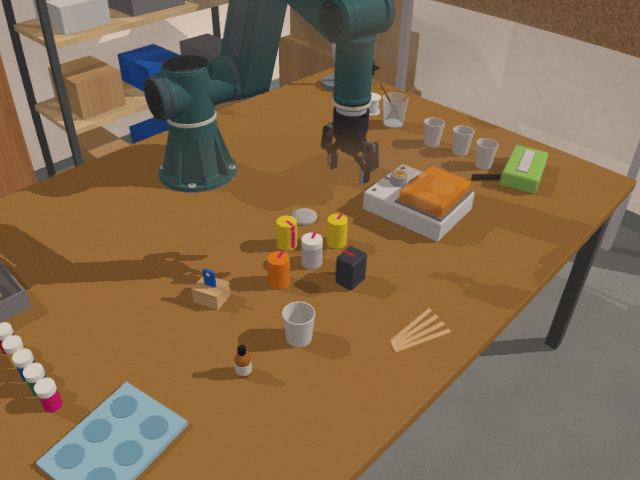

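View pics/side0.png

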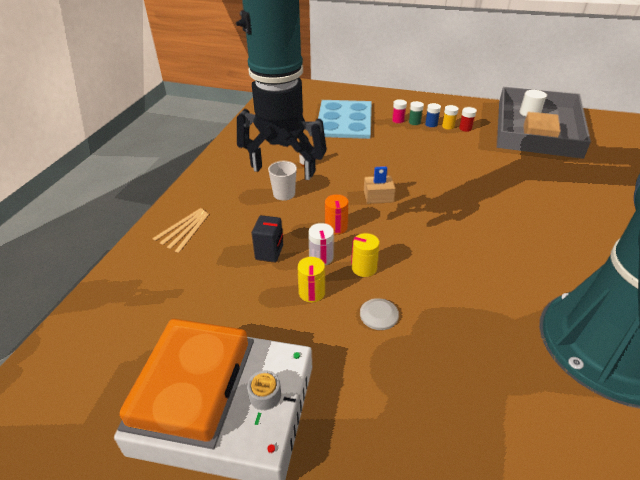

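View pics/wrist0.png

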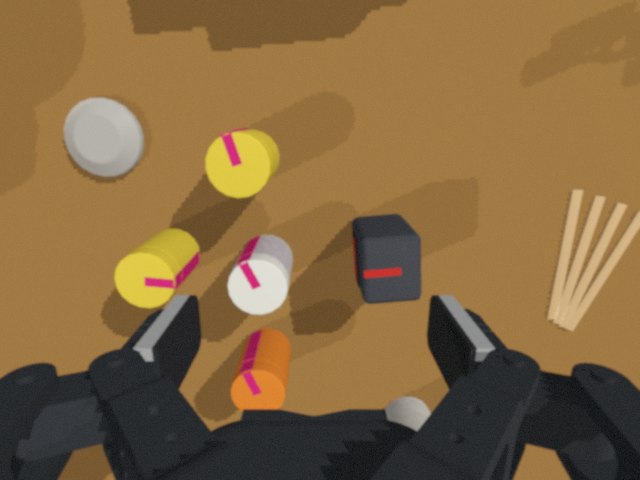

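Candidates for the jar in the scene view are white lid/pink resin (312,250), yellow (287,233), yellow (337,231) and orange (278,270). By the description I choose the white-lidded one, which is at side (321,244) and wrist (260,275). Next I'll check it in close crops.

```bash
python3 - <<'E'
from h import *
a=load('wrist0')[0][200:320,200:440]; b=load('side0')[0][200:310,230:400]
A=cv2.resize(a,(800,400),interpolation=cv2.INTER_CUBIC);B=cv2.resize(b[:, :],(800,518//1),interpolation=cv2.INTER_CUBIC)
cv2.imwrite('pics/c1.png',A[:,:,::-1]);cv2.imwrite('pics/c2.png',B[:,:,::-1])
s=load('side0')[0]; c=np.hstack([cv2.resize(s[150:210,350:410],(400,400),interpolation=2),cv2.resize(s[340:460,225:315],(400,400),interpolation=2)])
cv2.imwrite('pics/c3.png',c[:,:,::-1])
im,d,cal=load('wrist0')
h=cv2.cvtColor(im,cv2.COLOR_RGB2HSV)
for (u,v) in [(258,288),(380,235),(385,285),(243,165),(145,285),(258,390),(104,135)]:
    print((u,v),d[v,u],withdepth(cal,[[u,v]],[d[v,u]])[0].round(1))
E
```

```text
(258, 288) 323.8735 [551.7 -64.2  74.1]
(380, 235) 311.20648 [652.3 -17.7  73.8]
(385, 285) 316.78915 [657.4 -58.8  79.8]
(243, 165) 295.89835 [544.2  38.4  73.7]
(145, 285) 322.15784 [457.2 -61.2  75.1]
(258, 390) 351.94693 [ 547.7 -165.7   74.1]
(104, 135) 346.7675 [409.2  58.9  15.1]
```

View pics/c1.png

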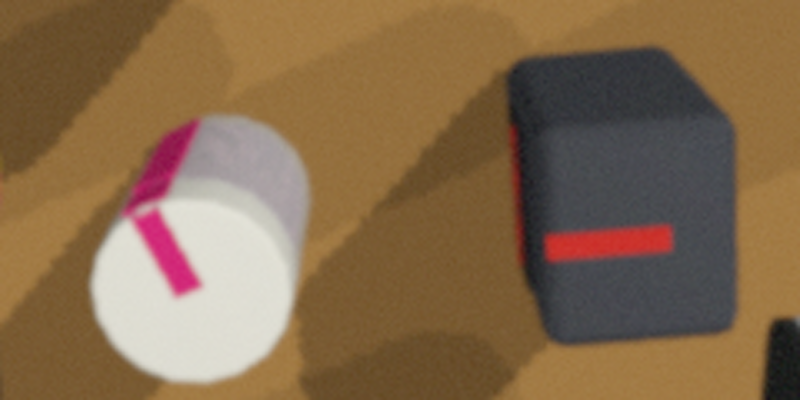

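View pics/c2.png

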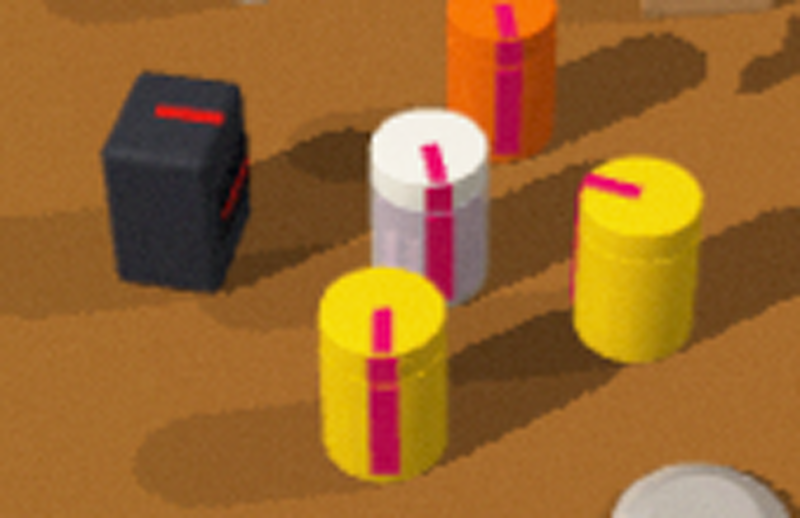

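View pics/c3.png

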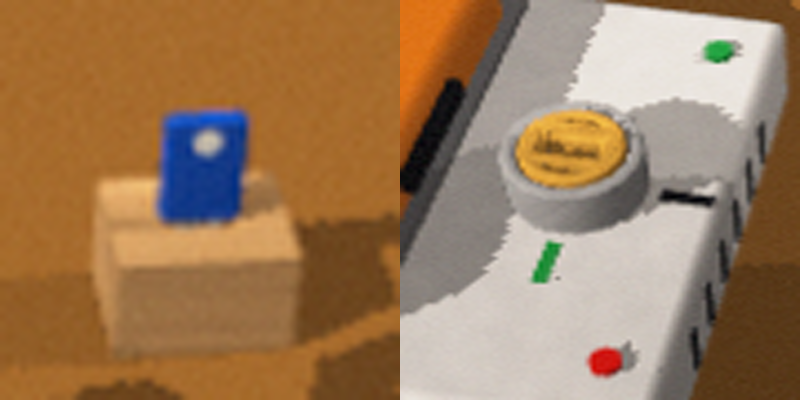

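The crops confirm the choice. The white-lidded jar's mark points away from the scanner, up-left in the wrist view, and the scanner's window is on the block's left face at wrist (357,245). Now I'll measure.

```bash
python3 - <<'E'
from h import *
im,d,cal=load('wrist0'); h=cv2.cvtColor(im,cv2.COLOR_RGB2HSV).astype(int)
uu,vv=np.meshgrid(np.arange(640),np.arange(480))
roi=(uu>215)&(uu<305)&(vv>230)&(vv<325)
P=withdepth(cal,np.c_[uu.ravel(),vv.ravel()],d.ravel()).reshape(480,640,3)
white=roi&(h[...,1]<40)&(h[...,2]>200); pink=roi&(h[...,0]>155)&(h[...,1]>120)
lid=(white|pink)&(P[...,2]>70)
uv=np.c_[uu[lid],vv[lid]]; 
Q=onplane(cal,uv,75)[:,:2].astype(np.float32); (c,r)=cv2.minEnclosingCircle(Q); print('lid',c,r,Q.mean(0),lid.sum())
hull=cv2.convexHull(Q)[:,0]; A=np.c_[2*hull,np.ones(len(hull))]; s=np.linalg.lstsq(A,(hull**2).sum(1),rcond=None)[0]; print('fit',s[:2],np.sqrt(s[2]+s[0]**2+s[1]**2))
pm=pink&(P[...,2]>71)
q=onplane(cal,np.c_[uu[pm],vv[pm]],75)[:,:2]; q=q[np.linalg.norm(q-s[:2],axis=1)<24]
m=q.mean(0);w,V=np.linalg.eigh(np.cov((q-m).T)); print('bar',len(q),m,V[:,1],w, 'dir from centre',np.degrees(np.arctan2(*(m-s[:2])[::-1])),'pca',np.degrees(np.arctan2(*V[::-1,1])))
# scanner: red line on top, top mask
red=(h[...,0]<8)&(h[...,1]>150)&(uu>350)&(uu<420)
rt=red&(vv>262); q=onplane(cal,np.c_[uu[rt],vv[rt]],80)[:,:2]; rect=cv2.minAreaRect(q.astype(np.float32)); print('topline',rect)
m=q.mean(0);w,V=np.linalg.eigh(np.cov((q-m).T)); print(m,np.degrees(np.arctan2(*V[::-1,1])))
top=(uu>340)&(uu<430)&(vv>200)&(vv<310)&(P[...,2]>77)&(P[...,2]<84)
q=onplane(cal,np.c_[uu[top],vv[top]],80)[:,:2]; print('top',cv2.minAreaRect(q.astype(np.float32)),top.sum())
E
python3 - <<'E'
from h import *
uu,vv=np.meshgrid(np.arange(640),np.arange(480))
for n in('side','scene'):
    im,d,cal=load(n+'0'); h=cv2.cvtColor(im,cv2.COLOR_RGB2HSV).astype(int)
    P=withdepth(cal,np.c_[uu.ravel(),vv.ravel()],d.ravel()).reshape(480,640,3)
    roi=(uu>370)&(uu<390)&(vv>160)&(vv<190) if n=='side' else (uu>195)&(uu<222)&(vv>262)&(vv<290)
    blue=roi&(h[...,0]>100)&(h[...,0]<130)&(h[...,1]>150)
    p=P[blue]; print(n,'key',blue.sum(),np.median(p,0),p.min(0),p.max(0))
    q=p[:,:2]-np.median(p[:,:2],0);w,V=np.linalg.eigh(np.cov(q.T));print(w,np.degrees(np.arctan2(*V[::-1,1])))
    pts={'side':[(264,386),(258,418),(289,399),(297,355),(271,449),(376,192)],'scene':[(399,174),(374,188),(211,290)]}[n]
    for u,v in pts: print((u,v),P[v,u].round(1))
    wood=(P[...,2]>36)&(P[...,2]<44)&(abs(P[...,0]-np.median(p[:,0]))<50)&(abs(P[...,1]-np.median(p[:,1]))<50)&~blue
    q=P[wood]; print('rest',wood.sum(),cv2.minAreaRect(q[:,:2].astype(np.float32)))
E
```

```text
lid (550.3180541992188, -62.00225830078125) 26.018705368041992 [551.8139   -62.516876] 2460
fit [551.27196909 -62.03388359] 25.00185731199409
bar 194 [545.22740196 -52.42845795] [-0.45167546  0.89218231] [ 3.42920859 43.24811532] dir from centre 122.18166358565993 pca 116.85123045480957
topline ((650.4970703125, -44.92657470703125), (36.64086151123047, 13.130690574645996), 3.595186710357666)
[652.15497915 -47.55230168] -178.8469131930193
top ((661.613037109375, -45.511051177978516), (46.83037567138672, 57.03703308105469), 5.172902584075928) 3581
side key 162 [ 478.24229465 -310.04869819   62.26194863] [ 465.28436456 -319.84734569   40.11038903] [ 490.98936451 -303.73398867   82.66188653]
[ 4.86174318 68.0920941 ] -158.85095407965534
(264, 386) [525.  308.5  90.4]
(258, 418) [523.8 340.9  59.7]
(289, 399) [491.4 301.2  60.5]
(297, 355) [504.2 227.   62. ]
(271, 449) [489.4 378.1  63.5]
(376, 192) [ 480.4 -285.2   29.4]
rest 285 ((479.3953857421875, -312.3119201660156), (65.4231185913086, 57.79742431640625), 21.385009765625)
scene key 150 [ 485.02505422 -318.48110548   65.83936304] [ 469.07578281 -851.24772301   44.08717391] [1318.16420435 -310.75320075  923.26377696]
[  48.8461972  6565.09966806] 147.71753408685007
(399, 174) [534.2 292.8  95. ]
(374, 188) [501.7 227.9  63.6]
(211, 290) [ 492.2 -323.9   39.4]
rest 413 ((479.8183898925781, -318.2830810546875), (68.45523071289062, 61.78114318847656), 22.68779754638672)
```

```bash
python3 -m crank '{"hand":[1,1,1,1,1,1,1,1,1,1],"linear":[[-24,-31,-20],[-48,-62,-50],[-48,-62,-90],[-48,-62,-115],[-48,-62,-140],[-48,-62,-165],[-48,-62,-185],[-48,-62,-199],[-48,-62,-199],[-48,-62,-199]],"roll":[0,0,0,0,0,0,0,0,0,0]}' 25
```

```text
time: 1.15
ee_pos: [551.4, -61.9, 31.6]
tcp_rot: [-0.001, 0.707, 0.707, -0.001]
force: [-0.3, 0.2, 0.4]
gripper_width: 85.6
```

```bash
python3 -m crank '{"hand":[0.5,0.3,0,-0.5,-0.5,-0.5,-0.5,-0.5],"linear":[[0,0,0],[0,0,0],[0,0,0],[0,0,0],[0,0,0],[0,0,0],[0,0,0],[0,0,0]],"roll":[0,0,0,0,0,0,0,0]}' 25
python3 - <<'E'
from h import *
snap('wrist','w1');snap('side','s1')
E
```

```text
time: 1.95
ee_pos: [552.0, -62.1, 32.7]
tcp_rot: [-0.0, 0.707, 0.707, -0.0]
force: [-1.1, 0.8, 5.9]
gripper_width: 51.2
```

View pics/s1.png

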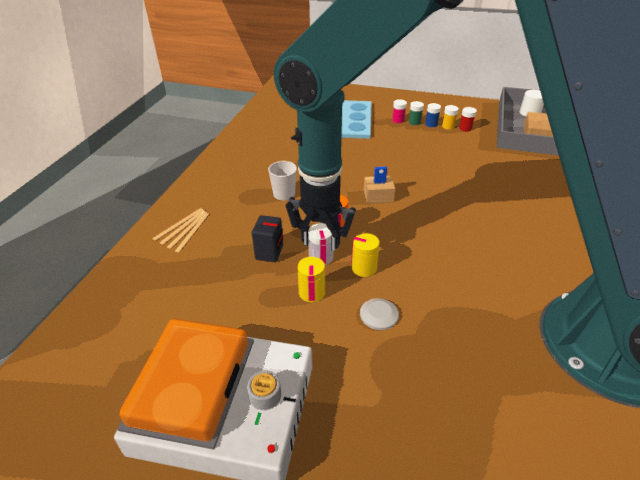

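The side view shows the fingers closed on the white jar at (321,244), with a width of 51 mm. Now I'll turn it clockwise by 1.88 rad.

```bash
python3 -m crank '{"hand":[-0.5,-0.5,-0.5,-0.5,-0.5,-0.5,-0.5,-0.5,-0.5,-0.5],"linear":[[-0.5,0,0],[-0.5,0,0],[-0.5,0,0],[-0.5,0,0],[-0.5,0,0],[-0.5,0,0],[-0.5,0,0],[-0.5,0,0],[-0.5,0,0],[-0.5,0,0]],"roll":[-0.1,-0.22,-0.34,-0.46,-0.58,-0.7,-0.82,-0.94,-0.94,-0.94]}'
python3 -m crank '{"hand":[-0.5,-0.5,-0.5,-0.5,-0.5,-0.5,-0.5,-0.5,-0.5,-0.5],"linear":[[0,0,0],[0,0,0],[0,0,0],[0,0,0],[0,0,0],[0,0,0],[0,0,0],[0,0,0],[0,0,0],[0,0,0]],"roll":[-0.1,-0.22,-0.34,-0.46,-0.58,-0.7,-0.82,-0.94,-0.94,-0.94]}'
python3 - <<'E'
from h import *
print(robot.get_obs()['q'])
snap('wrist','w2');snap('side','s2');snap('scene','sc2')
a=load('side'[0]+'2')[0][190:290,240:400];b=load('sc2')[0][210:300,250:400]
cv2.imwrite('pics/c4.png',np.vstack([cv2.resize(a,(480,300),interpolation=2),cv2.resize(b,(480,288),interpolation=2)])[:,:,::-1])
E
```

```text
time: 3.05
ee_pos: [551.5, -62.1, 32.9]
tcp_rot: [-0.0, 0.95, 0.312, -0.0]
force: [-0.4, 0.3, -1.3]
gripper_width: 51.3
time: 4.05
ee_pos: [551.5, -62.1, 32.9]
tcp_rot: [-0.0, 0.989, -0.15, 0.0]
force: [0.7, 0.3, -1.2]
gripper_width: 51.2
[-2.36787441e-01  5.47227615e-01  1.79503400e+00  4.91834135e-04
  7.99106962e-01  1.63509806e+00]
```

View pics/c4.png

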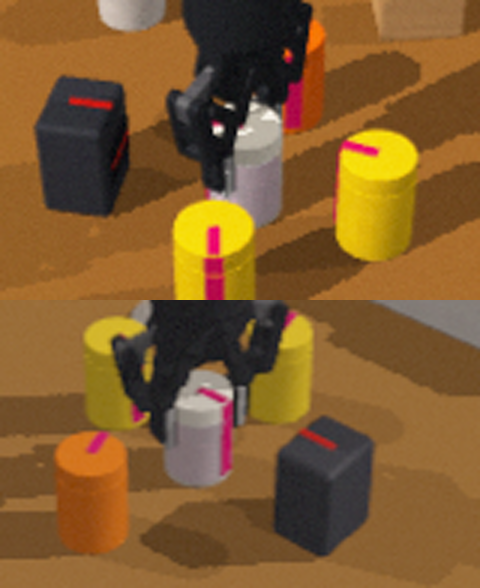

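View pics/w2.png

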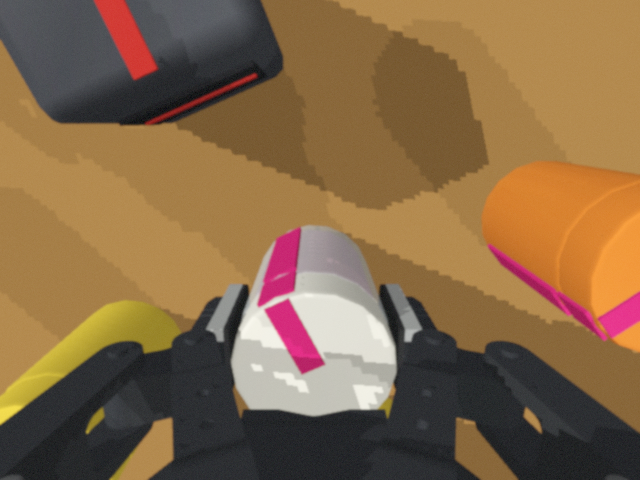

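In the wrist view the jar is held between the pads, with the lid bar pointing towards the scanner at top left and the window's red line at (205,100). I'll check the angle numerically.

```bash
python3 - <<'E'
from h import *
uu,vv=np.meshgrid(np.arange(640),np.arange(480))
im,d,cal=load('w2'); h=cv2.cvtColor(im,cv2.COLOR_RGB2HSV).astype(int)
P=withdepth(cal,np.c_[uu.ravel(),vv.ravel()],d.ravel()).reshape(480,640,3)
pink=(h[...,0]>155)&(h[...,1]>120)&(uu>250)&(uu<340)&(vv>220)&(vv<390)
lo=pink&(vv>302); q=P[lo]; print(lo.sum(),np.median(q[:,2]))
q=onplane(cal,np.c_[uu[lo],vv[lo]],np.median(q[:,2]))[:,:2]; m=q.mean(0); w,V=np.linalg.eigh(np.cov((q-m).T)); print(m,w,np.degrees(np.arctan2(*V[::-1,1])))
# bar centre line: end at lid centre ~ 
R=cv2.minAreaRect(q.astype(np.float32)); print(R)
red=(h[...,0]<8)&(h[...,1]>150)
t=red&(vv<85)&(uu<160); q=onplane(cal,np.c_[uu[t],vv[t]],80)[:,:2]; print('top line',cv2.minAreaRect(q.astype(np.float32)))
t=red&(vv>68)&(uu>140)&(uu<270)&~((vv<85)&(uu<160)); q=P[t]; print('window line',t.sum(),np.median(q,0)); 
# pixel ray at z=42?
q=onplane(cal,np.c_[uu[t],vv[t]],42)[:,:2]; print(q.mean(0),q.min(0),q.max(0))
q=P[t];w,V=np.linalg.eigh(np.cov(q[:,:2].T));print(np.degrees(np.arctan2(*V[::-1,1])))
st=pink&(vv<290); q=P[st]; print('stripe',st.sum(),np.median(q,0), np.degrees(np.arctan2(np.median(q[:,1])+62,np.median(q[:,0])-551.5)))
E
```

```text
1860 75.18837759784618
[561.97734841 -59.59459715] [ 4.78907668 47.51802325] -169.97331783362492
((562.9734497070312, -59.449249267578125), (26.517473220825195, 8.32358455657959), 11.242204666137695)
top line ((647.9964599609375, -48.43952178955078), (17.66073226928711, 6.247020721435547), 4.953752040863037)
window line 669 [635.73525275 -50.44512834  42.41576091]
[635.63223348 -50.21232301] [633.16305829 -69.68218831] [638.15822987 -28.92997474]
93.062118978679
stripe 1561 [575.40809854 -58.527941    48.01770013] 8.263025568090491
```

The mark sits at about 10° and the window bearing is 8.4°, so the jar is aligned. I'll release it and rise.

```bash
python3 -m crank '{"hand":[0.2,0.5,0.8,0.8,0.8,0.8,0.8,0.8,0.8,0.8],"linear":[[0,0,0],[0,0,0],[0,0,0],[0,0,0],[0,0,15],[0,0,45],[0,0,90],[0,0,130],[0,0,160],[0,0,160]],"roll":[0,0,0,0,0,0,0,0,0,0]}'
python3 - <<'E'
from h import *
snap('wrist','w3');snap('scene','sc3')
E
```

```text
time: 5.2
ee_pos: [554.8, -62.8, 197.8]
tcp_rot: [0.0, 0.989, -0.151, 0.005]
force: [1.1, 0.4, 0.1]
gripper_width: 76.7
```

View pics/w3.png

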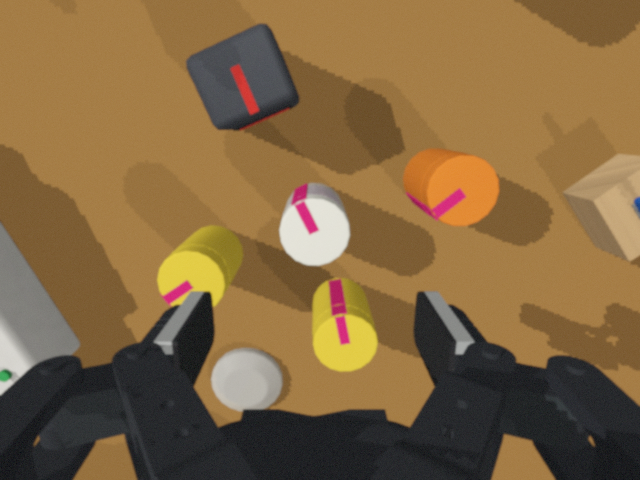

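```bash
python3 -m crank '{"hand":[0.8,0.8,0.8,0.8,0.8,0.8,0.8,0.8,0.8,0.8],"linear":[[-10,-30,0],[-20,-70,0],[-30,-110,0],[-45,-150,0],[-55,-190,0],[-65,-225,0],[-75,-249,0],[-75,-249,0],[-75,-249,0],[-75,-249,0]],"roll":[0.1,0.22,0.34,0.46,0.58,0.667,0.667,0.667,0.667,0.667]}'
python3 - <<'E'
from h import *
print(robot.get_obs()['q'])
snap('wrist','w4');snap('side','s4')
uu,vv=np.meshgrid(np.arange(640),np.arange(480))
im,d,cal=load('w3'); h=cv2.cvtColor(im,cv2.COLOR_RGB2HSV).astype(int)
lid=(uu>270)&(uu<355)&(vv>195)&(vv<270)&(h[...,1]<40)&(h[...,2]>180)
pk=(h[...,0]>155)&(h[...,1]>120)&(uu>294)&(uu<320)&(vv>200)&(vv<236)
Q=onplane(cal,np.c_[uu[lid|pk],vv[lid|pk]],75)[:,:2];print('lid',cv2.minEnclosingCircle(Q.astype(np.float32)))
q=onplane(cal,np.c_[uu[pk],vv[pk]],75)[:,:2];w,V=np.linalg.eigh(np.cov(q.T));print(np.degrees(np.arctan2(*V[::-1,1]))%180,q.mean(0))
E
```

```text
time: 6.3
ee_pos: [476.4, -309.7, 192.4]
tcp_rot: [-0.002, 0.983, 0.181, 0.0]
force: [0.8, 0.3, -0.4]
gripper_width: 76.8
[-0.69961771  0.35265626  1.62565224  0.00259672  1.16527493  0.5062533 ]
lid ((550.771728515625, -61.43943405151367), 26.02543830871582)
9.413320015696627 [562.02752389 -59.64418181]
```

View pics/w4.png

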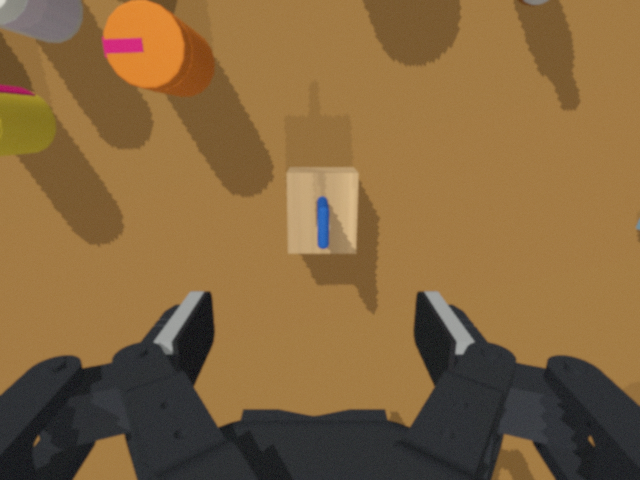

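View pics/s4.png

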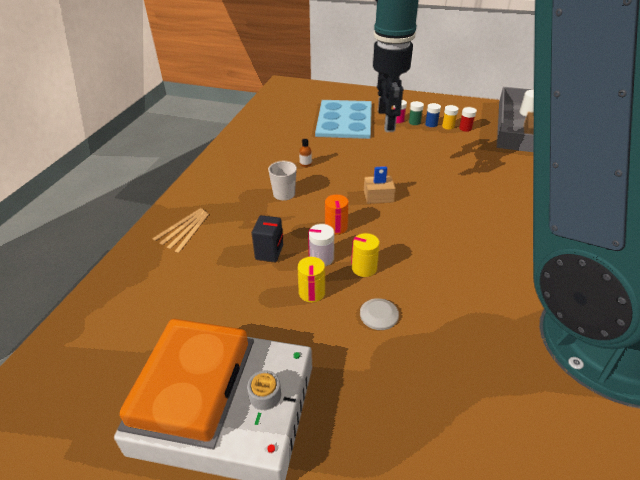

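The jar is let go with its mark at 9.4° and stands at (551,-61). The wrist view shows the key's blue bow edge-on at (323,222) in the wooden rest, nearly lined up with the jaws.

```bash
python3 - <<'E'
from h import *
uu,vv=np.meshgrid(np.arange(640),np.arange(480))
im,d,cal=load('w4'); h=cv2.cvtColor(im,cv2.COLOR_RGB2HSV).astype(int)
P=withdepth(cal,np.c_[uu.ravel(),vv.ravel()],d.ravel()).reshape(480,640,3)
b=(h[...,0]>100)&(h[...,0]<130)&(h[...,1]>150)&(uu>300)&(uu<345)&(vv>180)&(vv<260)
t=b&(abs(P[...,2]-83)<5)
print(b.sum(),t.sum(),P[b][:,2].max(),np.percentile(P[b][:,2],[5,50,95]))
q=onplane(cal,np.c_[uu[t],vv[t]],84)[:,:2];print(cv2.minAreaRect(q.astype(np.float32)));w,V=np.linalg.eigh(np.cov(q.T));print(q.mean(0),np.degrees(np.arctan2(*V[::-1,1]))%180)
wd=(abs(P[...,2]-40)<4)&(uu>270)&(uu<370)&(vv>155)&(vv<265)&~b
q=onplane(cal,np.c_[uu[wd],vv[wd]],40)[:,:2];print('rest',cv2.minAreaRect(q.astype(np.float32)))
E
```

```text
435 373 334.38327350835954 [62.32490087 82.73343978 84.05206829]
((480.361328125, -314.2026062011719), (29.297582626342773, 6.029131889343262), 21.43484878540039)
[ 480.8652774  -314.22135413] 22.159161152331592
rest ((479.0140686035156, -314.87152099609375), (65.23976135253906, 54.860107421875), 20.747526168823242)
```

```bash
python3 -m crank '{"hand":[0.6,0.6,0.6,0.6,0.6,0.6,0.6,0.6,0.6,0.6],"linear":[[4,-4.8,-20],[4,-4.8,-40],[4,-4.8,-65],[4,-4.8,-85],[4,-4.8,-105],[4,-4.8,-120],[4,-4.8,-135],[4,-4.8,-144],[4,-4.8,-144],[4,-4.8,-144]],"roll":[0.007,0.007,0.007,0.007,0.007,0.007,0.007,0.007,0.007,0.007]}' 60
python3 -c "
from h import *
snap('wrist','w5')"
```

```text
time: 7.4
ee_pos: [481.2, -314.3, 49.3]
tcp_rot: [-0.001, 0.983, 0.185, 0.001]
force: [0.5, 0.8, 0.5]
gripper_width: 68.8
```

View pics/w5.png

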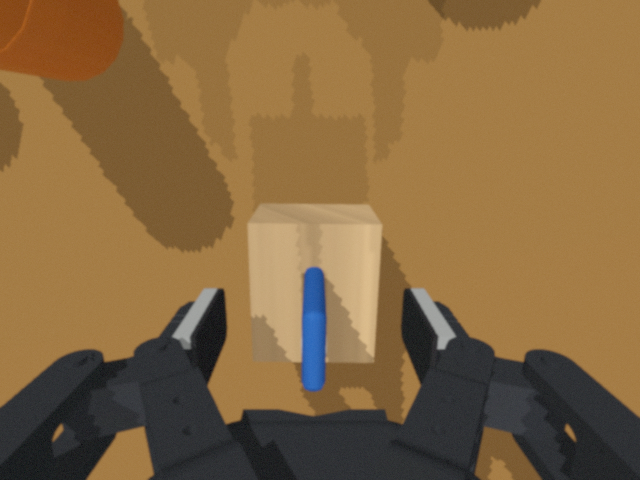

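The bow at u=314 is centred between the pads (225 and 404). I'll close on it.

```bash
python3 -m crank '{"hand":[0,-0.5,-1,-1,-1,-1,-1,-1,-1,-1],"linear":[[0,0,-1],[0,0,-1],[0,0,-1],[0,0,-1],[0,0,-1],[0,0,-1],[0,0,-1],[0,0,-1],[0,0,-1],[0,0,-1]],"roll":[0,0,0,0,0,0,0,0,0,0]}' 60
python3 -c "
from h import *
snap('wrist','w6')"
```

```text
time: 8.45
ee_pos: [481.6, -314.8, 48.9]
tcp_rot: [-0.0, 0.983, 0.185, 0.001]
force: [-1.0, 0.1, 5.2]
gripper_width: 7.2
```

View pics/w6.png

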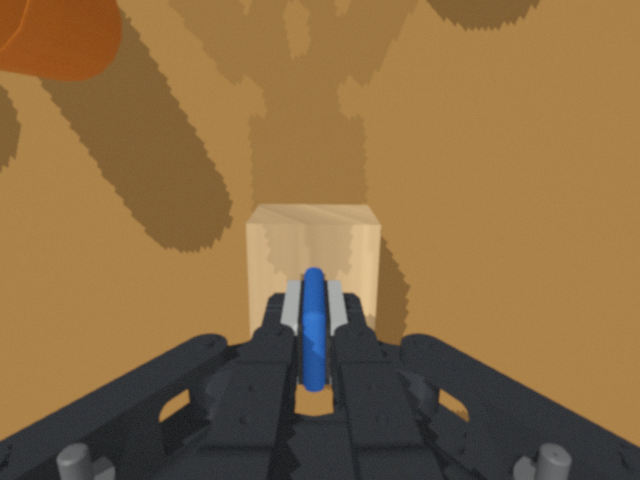

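The key is gripped at 7.2 mm width. I'll lift it straight up.

```bash
python3 -m crank '{"hand":[-1,-1,-1,-1,-1,-1,-1,-1,-1,-1],"linear":[[0,0,0],[0,0,5],[0,0,15],[0,0,30],[0,0,45],[0,0,75],[0,0,115],[0,0,155],[0,0,185],[0,0,185]],"roll":[0,0,0,0,0,0,0,0,0,0]}' 100
python3 -m crank '{"hand":[-1,-1,-1,-1,-1,-1,-1,-1,-1,-1],"linear":[[0,20,0],[0,50,0],[0,90,0],[0,130,0],[0,170,0],[0,210,0],[0,250,0],[0,290,0],[0,315,0],[0,315,0]],"roll":[0.1,0.24,0.38,0.52,0.66,0.8,0.94,1.08,1.2,1.2]}'
python3 -c "
from h import *
snap('side','s7');snap('scene','sc7')"
```

```text
time: 9.5
ee_pos: [484.0, -316.8, 239.6]
tcp_rot: [0.003, 0.983, 0.185, 0.004]
force: [0.9, 0.2, -0.2]
gripper_width: 6.7
time: 10.5
ee_pos: [482.9, 1.2, 239.2]
tcp_rot: [-0.001, 0.704, 0.71, 0.005]
force: [-0.1, -0.8, -1.1]
gripper_width: 6.9
```

View pics/s7.png

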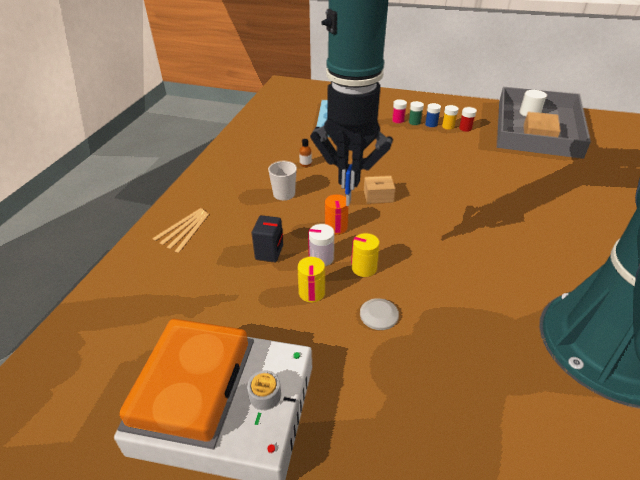

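The side view shows the key upright in the jaws at (347,183) and the jar facing the scanner. On to the lock.

```bash
python3 -m crank '{"hand":[-1,-1,-1,-1,-1,-1,-1,-1,-1,-1],"linear":[[5,20,0],[10,50,0],[15,90,0],[20,130,0],[25,170,0],[30,210,0],[35,250,0],[42,285,0],[42,307,0],[42,307,0]],"roll":[0.1,0.24,0.38,0.52,0.66,0.8,0.94,1.08,1.2,1.3]}'
python3 -m crank '{"hand":[-1,-1,-1,-1,-1,-1],"linear":[[0,0,0],[0,0,0],[0,0,0],[0,0,0],[0,0,0],[0,0,0]],"roll":[0.12,0.26,0.4,0.48,0.48,0.48]}'
python3 -c "
from h import *
snap('wrist','w8');snap('side','s8'); print(robot.get_obs()['q'])
b=load('s8')[0][340:460,200:360]; cv2.imwrite('pics/c8.png',cv2.resize(b,(800,600),interpolation=2)[:,:,::-1])"
```

```text
time: 11.6
ee_pos: [526.6, 307.0, 238.8]
tcp_rot: [-0.003, 0.132, 0.991, 0.004]
force: [-0.6, -1.0, -2.0]
gripper_width: 6.8
time: 12.2
ee_pos: [527.2, 305.9, 238.5]
tcp_rot: [-0.004, -0.105, 0.994, 0.004]
force: [-0.2, 0.0, -1.0]
gripper_width: 6.7
[ 0.4077505   0.36834345  1.47641761  0.00945362  1.30195198 -1.37725877]
```

View pics/w8.png

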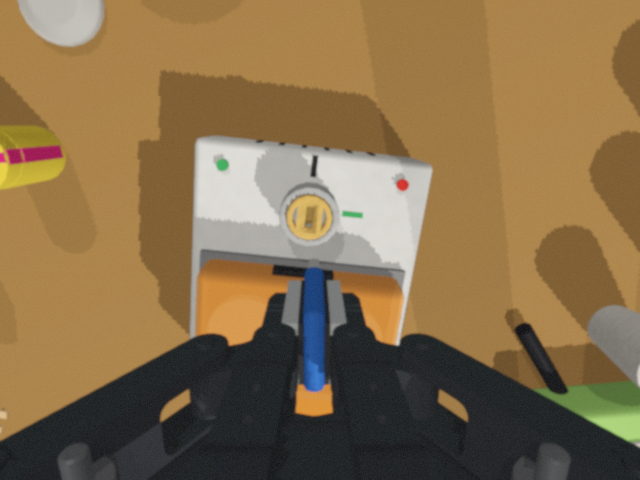

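View pics/s8.png

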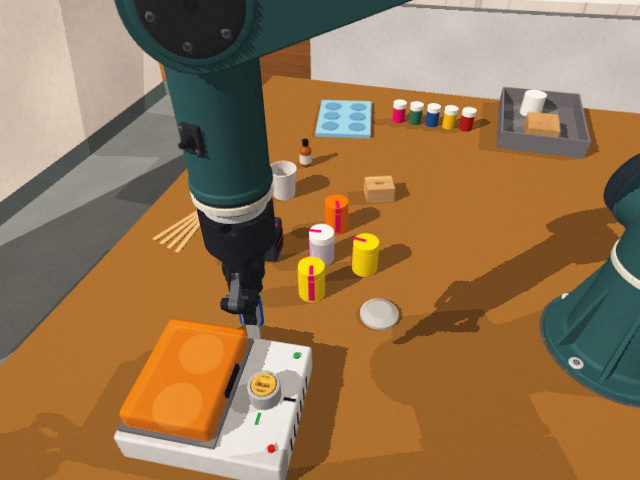

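The wrist view shows the brass plug at (309,216) with its slot nearly along the image's vertical. The black rest mark is at (314,165), the green mark at (352,214), and the key's bow at (315,330).

```bash
python3 - <<'E'
from h import *
im,d,cal=load('w8')
c=np.hstack([cv2.resize(im[180:250,270:370],(560,392),interpolation=2), cv2.resize(im[240:300,290:340],(240,392)[:2],interpolation=2)]); cv2.imwrite('pics/c9.png',c[:,:,::-1])
h=cv2.cvtColor(im,cv2.COLOR_RGB2HSV).astype(int); uu,vv=np.meshgrid(np.arange(640),np.arange(480))
P=withdepth(cal,np.c_[uu.ravel(),vv.ravel()],d.ravel()).reshape(480,640,3)
r=(uu>275)&(uu<345)&(vv>180)&(vv<250)
br=r&(h[...,0]>12)&(h[...,0]<32)&(h[...,1]>100)
n,lab,st,ce=cv2.connectedComponentsWithStats(br.astype(np.uint8)); k=1+st[1:,4].argmax(); m=lab==k
q=onplane(cal,np.c_[uu[m],vv[m]],92)[:,:2].astype(np.float32); print('plug',st[k],cv2.minEnclosingCircle(q),np.percentile(P[m][:,2],[5,50,95]))
for nm,mm,z in(('black',(h[...,2]<60)&(uu>300)&(uu<330)&(vv>150)&(vv<182),60),('green',(h[...,0]>45)&(h[...,0]<80)&(h[...,1]>120)&(uu>335)&(uu<370)&(vv>200)&(vv<225),60)):
    q=onplane(cal,np.c_[uu[mm],vv[mm]],z)[:,:2]; print(nm,mm.sum(),q.mean(0),cv2.minAreaRect(q.astype(np.float32)))
E
```

```text
plug [ 287  195   45   45 1462] ((526.4772338867188, 303.1669006347656), 17.742441177368164) [61.64465808 90.47186688 92.05948204]
black 43 [491.31197774 299.76899043] ((490.70556640625, 299.5760803222656), (14.890104293823242, 1.928489089012146), 7.311814785003662)
green 51 [523.67576669 340.5124441 ] ((523.6386108398438, 340.6076354980469), (2.509324312210083, 14.830599784851074), 5.505246639251709)
```

View pics/c9.png

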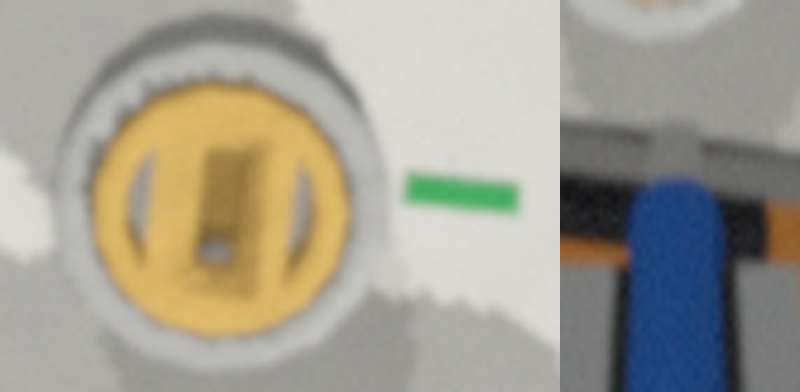

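```bash
python3 -m crank '{"hand":[-1,-1,-1,-1,-1,-1,-1,-1],"linear":[[-0.7,-2.7,-20],[-0.7,-2.7,-45],[-0.7,-2.7,-70],[-0.7,-2.7,-88],[-0.7,-2.7,-98],[-0.7,-2.7,-101],[-0.7,-2.7,-101],[-0.7,-2.7,-101]],"roll":[-0.05,-0.113,-0.113,-0.113,-0.113,-0.113,-0.113,-0.113]}'
python3 - <<'E'
from h import *
print(robot.get_obs()['ee_pos'],robot.get_obs()['tcp_rot'])
a=snap('wrist','w10')[0];b=snap('side','s10')[0];c=snap('scene','sc10')[0]
print([snap.__name__])
cv2.imwrite('pics/c10.png',cv2.resize(a[200:380,220:420],(800,600)[:1]+(720*600//720,),interpolation=2)[:,:,::-1])
cv2.imwrite('pics/c11.png',np.hstack([cv2.resize(b[330:420,220:310],(400,400),interpolation=2),cv2.resize(c[140:200,370:430],(400,400),interpolation=2)])[:,:,::-1])
E
```

```text
time: 13.1
ee_pos: [527.0, 304.0, 138.6]
tcp_rot: [-0.003, -0.049, 0.999, 0.004]
force: [0.6, 0.3, -0.1]
gripper_width: 6.7
[526.9751919  303.98457647 138.57733777] [-0.00277717 -0.04920536  0.99877642  0.00409603]
['snap']
```

View pics/c10.png

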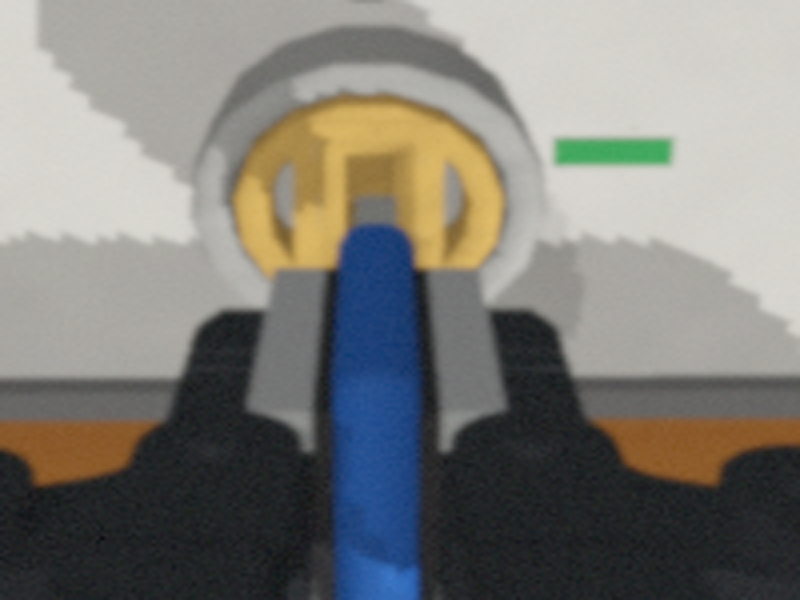

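View pics/c11.png

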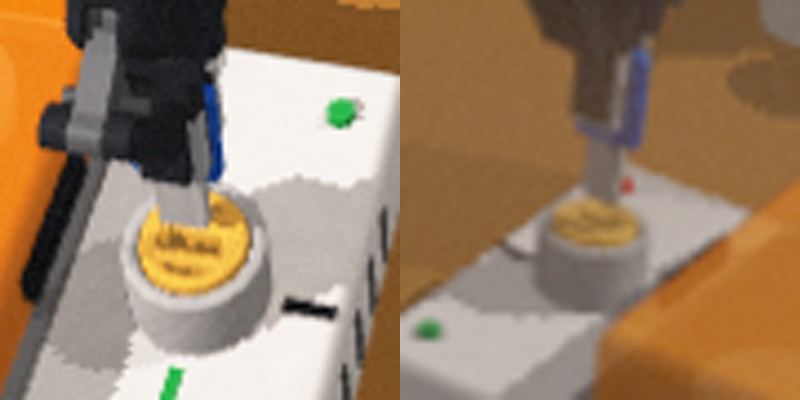

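In the wrist crop the blade is about 0.8 mm right (+y) of the slot's centre and the yaw matches, since the green mark is level. I'll check the alignment along x from the side and scene views.

```bash
python3 - <<'E'
from h import *
uu,vv=np.meshgrid(np.arange(640),np.arange(480))
for n,box0,box in (('s',(240,370,285,410),None),('sc',(385,160,415,190),None)):
    # plug circle from the unobstructed first picture
    im,d,cal=load({'s':'side0','sc':'scene0'}[n]); h=cv2.cvtColor(im,cv2.COLOR_RGB2HSV).astype(int)
    x0,y0,x1,y1=box0
    m=(uu>x0)&(uu<x1)&(vv>y0)&(vv<y1)&(h[...,0]>10)&(h[...,0]<32)&(h[...,1]>110)
    k,lab,st,ce=cv2.connectedComponentsWithStats(m.astype(np.uint8)); i=1+st[1:,4].argmax(); m=lab==i
    q=onplane(cal,np.c_[uu[m],vv[m]],92)[:,:2].astype(np.float32); print(n,'plug',st[i],cv2.minEnclosingCircle(q),q.mean(0))
im,d,cal=load('s10'); cv2.imwrite('pics/c12.png',np.hstack([cv2.resize(im[355:400,245:290],(400,400),interpolation=2),cv2.resize(load('sc10')[0][155:185,382:412],(400,400),interpolation=2)])[:,:,::-1])
E
```

```text
s plug [251 373  25  23 467] ((526.9353637695312, 306.6485900878906), 18.624826431274414) [527.0117  306.94162]
sc plug [386 161  29  14 202] ((511.95709228515625, 328.04473876953125), 57.247894287109375) [497.03543 333.83798]
```

View pics/c12.png

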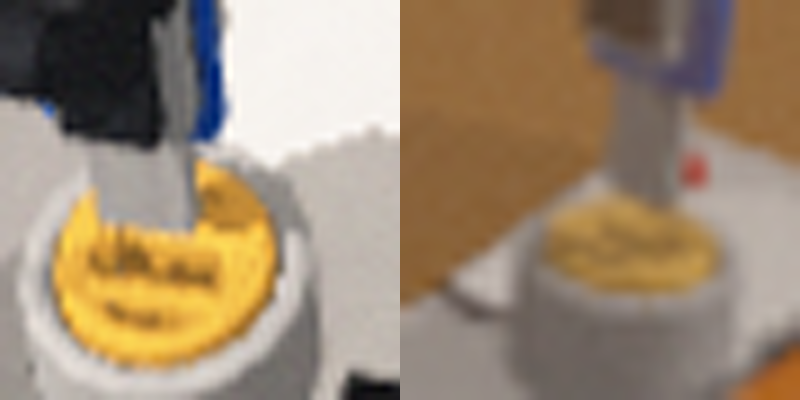

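```bash
python3 - <<'E'
from h import *
cal=load('s10')[2]
for z in (100,102.6): print('side tip',z,onplane(cal,[[256.2,380.0],[266.9,380.9]],z).mean(0),onplane(cal,[[256.2,380.0],[266.9,380.9]],z)[:,:2].tolist())
print(onplane(cal,[[245+165/8.89,355+262/8.89]],92))
cal=load('sc10')[2]
print('scene tip',onplane(cal,[[397.9,169.6],[403.4,170.75]],102.6).mean(0),onplane(cal,[[399.6,173.2]],92))
E
```

```text
side tip 100 [528.65582041 306.58813791 100.        ] [[536.1948783822406, 308.07242784537027], [521.1167624350898, 305.1038479827603]]
side tip 102.6 [527.82322627 308.059797   102.6       ] [[535.3294071503565, 309.5376140905844], [520.3170453876753, 306.58197991353506]]
[[526.03229148 307.25317788  92.        ]]
scene tip [532.2123191  301.67698628 102.6       ] [[529.98272807 301.50998148  92.        ]]
```

Both views agree: the key is about 1.4 mm too far in +x and 0.8 mm in +y. I'll correct that and start the insertion gently.

```bash
python3 -m crank '{"hand":[-1,-1,-1,-1,-1,-1,-1,-1],"linear":[[-1.4,-0.8,0],[-1.4,-0.8,-4],[-1.4,-0.8,-8],[-1.4,-0.8,-11],[-1.4,-0.8,-13],[-1.4,-0.8,-15],[-1.4,-0.8,-16],[-1.4,-0.8,-16]],"roll":[0,0,0,0,0,0,0,0]}' 100
python3 - <<'E'
from h import *
o=robot.get_obs();print(o['ee_pos'],o['force'],o['moment'])
a=snap('wrist','w11')[0];b=snap('side','s11')[0]
cv2.imwrite('pics/c13.png',np.hstack([cv2.resize(a[200:380,220:420],(450,405),interpolation=2),cv2.resize(b[355:400,245:290],(350,405),interpolation=2)])[:,:,::-1])
E
```

```text
time: 14.05
ee_pos: [525.4, 303.1, 122.4]
tcp_rot: [-0.003, -0.049, 0.999, 0.004]
force: [-0.1, -0.3, -1.6]
gripper_width: 6.8
[525.36777169 303.10307683 122.35300286] [-0.11596165 -0.31917998 -1.58357346] [-0.02432786 -0.02966415  0.00780055]
```

View pics/c13.png

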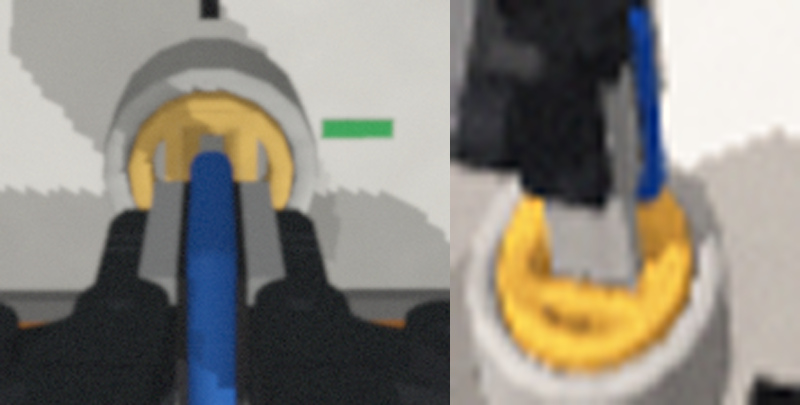

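The blade is in the slot about 6 mm without contact force. I'll push on to the first pin.

```bash
python3 -m crank '{"hand":[-1,-1,-1,-1,-1,-1,-1,-1],"linear":[[0,0,-1],[0,0,-2],[0,0,-3],[0,0,-4],[0,0,-5],[0,0,-6],[0,0,-7],[0,0,-7]],"roll":[0,0,0,0,0,0,0,0]}'
python3 -c "
from h import *
o=robot.get_obs();print(o['ee_pos'],o['force'],o['moment'])"
```

```text
time: 14.95
ee_pos: [525.2, 303.2, 115.4]
tcp_rot: [-0.003, -0.049, 0.999, 0.004]
force: [-0.8, 1.2, -0.8]
gripper_width: 6.8
[525.17837083 303.15187151 115.38961927] [-0.82920998  1.15775619 -0.7625301 ] [ 0.02643135  0.21991567 -0.0271415 ]
```

```bash
python3 -m crank '{"hand":[-1,-1,-1,-1,-1],"linear":[[0,0,-1],[0,0,-2],[0,0,-3],[0,0,-4],[0,0,-5]],"roll":[0,0,0,0,0]}'
python3 - <<'E'
from h import *
o=robot.get_obs();print(o['ee_pos'],o['force'],o['moment'])
a=snap('wrist','w12')[0];b=snap('side','s12')[0]
cv2.imwrite('pics/c14.png',np.hstack([cv2.resize(a[200:380,220:420],(450,405),interpolation=2),cv2.resize(b[345:400,235:290],(350,350),interpolation=2).__class__ and cv2.resize(b[345:400,235:290],(350,405),interpolation=2)])[:,:,::-1])
E
```

```text
time: 15.45
ee_pos: [525.2, 303.1, 110.4]
tcp_rot: [-0.003, -0.049, 0.999, 0.004]
force: [-1.4, 0.8, 2.9]
gripper_width: 6.7
[525.19743531 303.13775436 110.37026259] [-1.42692985  0.78169151  2.88808004] [-0.001016    0.28976351 -0.02812013]
```

View pics/c14.png

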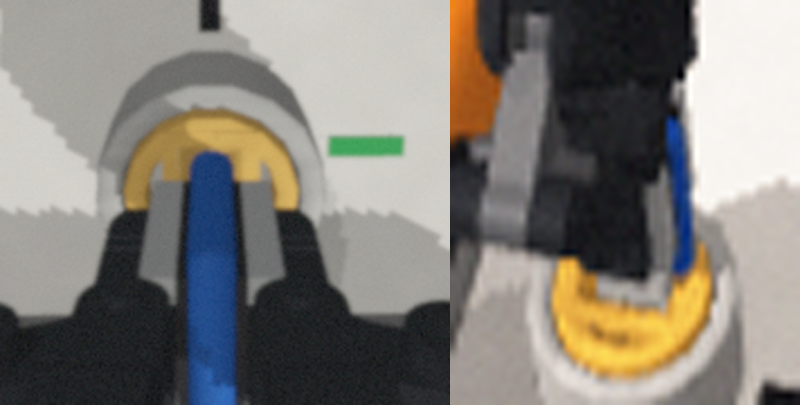

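The key follows, at about 18 mm depth, with no slip in the pads. I'll push on through the second pin.

```bash
python3 -m crank '{"hand":[-1,-1,-1,-1,-1,-1],"linear":[[0,0,-1],[0,0,-2],[0,0,-3],[0,0,-4],[0,0,-5],[0,0,-6]],"roll":[0,0,0,0,0,0]}'
python3 -c "
from h import *
o=robot.get_obs();print(o['ee_pos'],o['force'],o['moment'])"
```

```text
time: 16.15
ee_pos: [525.9, 303.5, 104.5]
tcp_rot: [-0.002, -0.049, 0.999, 0.004]
force: [-0.1, 1.0, 6.8]
gripper_width: 7.0
[525.92557191 303.48984345 104.48943843] [-0.13594581  1.0012472   6.81050018] [ 0.17893343  0.02049285 -0.02661536]
```

```bash
python3 -m crank '{"hand":[-1,-1,-1,-1,-1,-1,-1],"linear":[[0,0,-1],[0,0,-2],[0,0,-3],[0,0,-4],[0,0,-5],[0,0,-6],[0,0,-6]],"roll":[0,0,0,0,0,0,0]}'
python3 - <<'E'
from h import *
o=robot.get_obs();print(o['ee_pos'],o['force'],o['moment'])
a=snap('wrist','w13')[0];b=snap('side','s13')[0];c=snap('scene','sc13')[0]
cv2.imwrite('pics/c15.png',np.hstack([cv2.resize(a[200:380,220:420],(400,360),interpolation=2),cv2.resize(b[345:400,235:290],(200,360),interpolation=2),cv2.resize(c[145:190,375:415],(200,360),interpolation=2)])[:,:,::-1])
E
```

```text
time: 16.85
ee_pos: [526.2, 303.7, 100.7]
tcp_rot: [-0.002, -0.049, 0.999, 0.005]
force: [-5.5, -2.4, 20.5]
gripper_width: 6.9
[526.16561058 303.69796971 100.69685085] [-5.51525183 -2.42799056 20.47390128] [-0.31296113  1.02236317 -0.04771837]
```

View pics/c15.png

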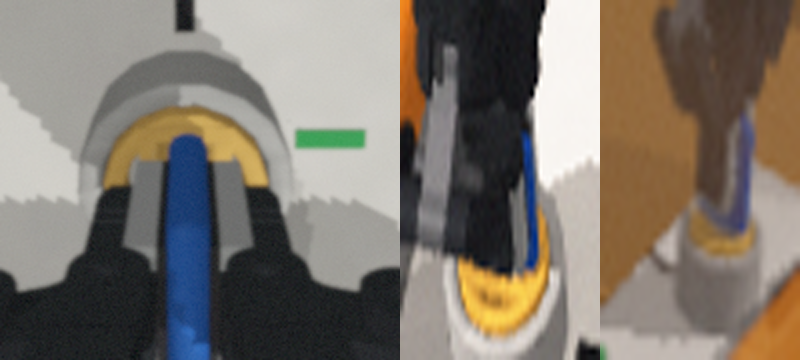

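```bash
python3 - <<'E'
from h import *
uu,vv=np.meshgrid(np.arange(640),np.arange(480))
for f,z in(('w6',48.9),('w8',238.5),('w13',100.7)):
    im,d,cal=load(f); h=cv2.cvtColor(im,cv2.COLOR_RGB2HSV).astype(int)
    P=withdepth(cal,np.c_[uu.ravel(),vv.ravel()],d.ravel()).reshape(480,640,3)
    b=(h[...,0]>100)&(h[...,0]<130)&(h[...,1]>150)&(uu>290)&(uu<340)&(vv>250)&(vv<400)
    p=P[b]; print(f,b.sum(),vv[b].min(),vv[b].max(),'bow top z',np.percentile(p[:,2],[50,95,99]),'minus tcp',np.percentile(p[:,2],95)-z)
E
```

```text
w6 2539 269 390 bow top z [82.22932546 83.77404424 84.35683649] minus tcp 34.87404423543409
w8 2513 268 390 bow top z [271.71893111 273.2139243  274.0528696 ] minus tcp 34.71392430170533
w13 2537 268 391 bow top z [134.0193675  135.4932801  136.33887482] minus tcp 34.793280099667626
```

The bow top is at 136 mm, which is plug 92 + bow 44, so the key is fully home with no slip. I'll hold briefly with a light downward push, then turn clockwise.

```bash
python3 -m crank '{"hand":[-1,-1,-1,-1,-1,-1,-1,-1,-1,-1],"linear":[[-0.3,-0.2,-1],[-0.3,-0.2,-1],[-0.3,-0.2,-1],[-0.2,-0.1,-1],[-0.1,0,-1],[0,0.1,-1],[0,0.2,-1],[0.1,0.3,-1],[0.1,0.3,-1],[0.1,0.3,-1]],"roll":[0,0,-0.1,-0.22,-0.34,-0.46,-0.58,-0.7,-0.8,-0.8]}'
python3 -c "
from h import *
o=robot.get_obs();print(o['ee_pos'],o['force'],o['moment'],o['q'])"
```

```text
time: 18.0
ee_pos: [526.7, 304.9, 100.9]
tcp_rot: [0.001, 0.345, 0.939, 0.006]
force: [-3.1, 1.1, 11.0]
gripper_width: 7.0
[526.73992081 304.85134068 100.86416222] [-3.14635121  1.0917711  11.00814567] [0.1316558  0.68747607 0.01499376] [ 0.40646875  0.50513174  1.63335685  0.00914365  0.99408808 -0.46514509]
```

```bash
python3 -m crank '{"hand":[-1,-1,-1,-1,-1,-1,-1,-1,-1,-1],"linear":[[0,0,-1],[0,0,-1],[0,0,-1],[0,0,-1],[0,0,-1],[0,0,-1],[0,0,-1],[0,0,-1],[0,0,-1],[0,0,-1]],"roll":[-0.1,-0.22,-0.34,-0.46,-0.58,-0.7,-0.82,-0.88,-0.88,-0.88]}'
python3 - <<'E'
from h import *
o=robot.get_obs();print(o['ee_pos'],o['force'],o['moment'],o['q'])
a=snap('wrist','w14')[0];b=snap('side','s14')[0];c=snap('scene','sc14')[0]
cv2.imwrite('pics/c16.png',np.hstack([cv2.resize(a[180:380,200:440],(432,360),interpolation=2),cv2.resize(b[345:400,235:290],(360,360),interpolation=2)])[:,:,::-1])
E
```

```text
time: 19.0
ee_pos: [527.8, 305.4, 100.9]
tcp_rot: [0.004, 0.712, 0.702, 0.006]
force: [-1.2, 1.3, 11.5]
gripper_width: 6.5
[527.77568971 305.44824945 100.91060322] [-1.24443271  1.25902915 11.47881544] [0.12927077 0.29092992 0.08631191] [ 0.41268711  0.50474776  1.63400006 -0.00247797  0.98867802  0.4271865 ]
```

View pics/c16.png

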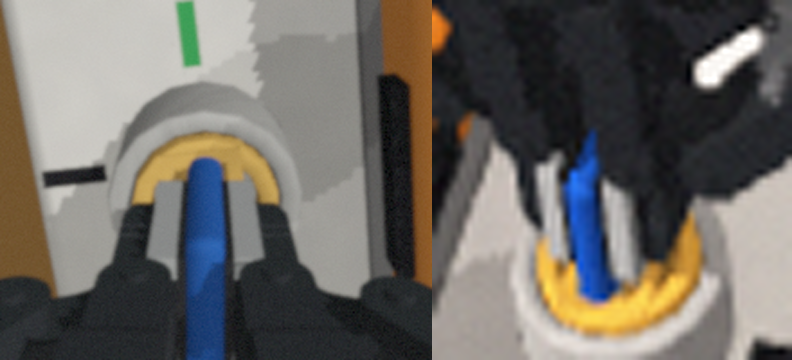

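View pics/s14.png

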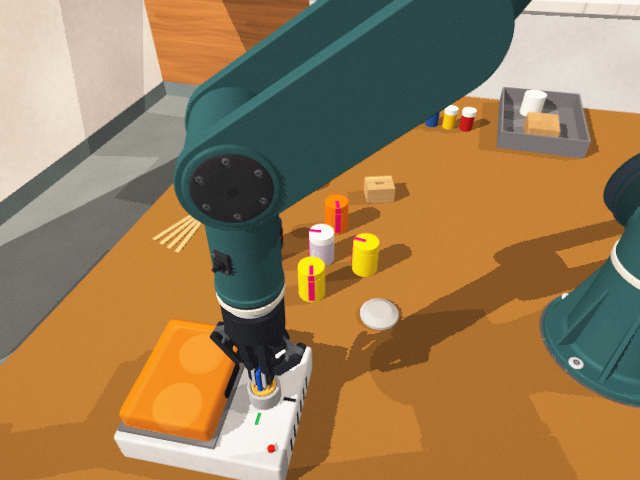

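```bash
python3 - <<'E'
from h import *
uu,vv=np.meshgrid(np.arange(640),np.arange(480))
im,d,cal=load('w14'); h=cv2.cvtColor(im,cv2.COLOR_RGB2HSV).astype(int)
P=withdepth(cal,np.c_[uu.ravel(),vv.ravel()],d.ravel()).reshape(480,640,3)
b=(h[...,0]>100)&(h[...,0]<130)&(h[...,1]>150)&(uu>290)&(uu<340)&(vv>250)&(vv<400)
t=b&(P[...,2]>133);q=onplane(cal,np.c_[uu[t],vv[t]],136)[:,:2];w,V=np.linalg.eigh(np.cov(q.T))
print('bow top',np.percentile(P[b][:,2],95),q.mean(0),'yaw',np.degrees(np.arctan2(*V[::-1,1]))%180)
# jar now vs after release, side view
for f in('s4','s14'):
    im,d,cal=load(f); h=cv2.cvtColor(im,cv2.COLOR_RGB2HSV).astype(int)
    w_=(uu>305)&(uu<337)&(vv>222)&(vv<246)
    lid=w_&(h[...,1]<50)&(h[...,2]>170); pk=w_&(h[...,0]>155)&(h[...,1]>120)&(vv<238)
    q=onplane(cal,np.c_[uu[pk],vv[pk]],75)[:,:2];print(f,'lid px',uu[lid].mean(),vv[lid].mean(),'bar px',uu[pk].mean(),vv[pk].mean(),q.mean(0))
o=robot.get_obs();print(o['time'],o['force'],o['moment'],o['gripper_width'])
E
```

```text
bow top 135.74243735762326 [526.78023076 305.8345512 ] yaw 89.31980955208445
s4 lid px 320.1786666666667 234.67733333333334 bar px 321.3818181818182 229.6909090909091 [549.96677469 -63.3897884 ]
s14 lid px 321.246013667426 235.3234624145786 bar px 321.54716981132077 229.66037735849056 [549.67015743 -63.57720515]
19.15 [-0.81838539  1.02463801 11.13080508] [0.0968201  0.31994745 0.14757412] 7.01338417159441
```

The key is fully home (bow top at 135.7 mm), turned about 96° and held. The spring's torque can be felt, and the jar has not moved since release. I'm handing in.

```bash
python3 -c "
from rig import robot
print(robot.sign_off()); print(robot.get_obs()['time'])"
```

```text
the job is handed in; nothing more can be done
None
the job is handed in; nothing more can be done
```

The job is handed in at about 19 s of the 61 s allowed. The robot is still gripping the key and holding it turned. No verdict was reported.

- **Jar:** I turned the white-lidded jar 107° clockwise on the spot and let go. Its mark then measured 9.4°, against a window bearing of 8.4°. A later side view showed it had not moved.
- **Key home:** I pushed the key through both pins, with up to 20 N at the end and no sticking that needed rocking. The bow top measured 135.5 mm before the turn and 135.7 mm after it. The value for fully home is 136 mm.
- **Turn:** I then turned the key 96° (1.68 rad) clockwise, which after the 0.12 rad play puts the plug at about 1.56 rad. The plug angle was not read directly. The wrist moment of 0.09–0.15 N m fits the 0.1 N m spring being held, with 11 N of downward push and the grip commanded at 100 N.
- **Checks that disagreed:**
    - The last wrist picture put the bow 2–3 mm in y from my earlier plug measurement. I put this down to camera calibration and the visible-edge bias, since the slot itself confines the blade.
    - The scene camera's colour fit of the plug was unusable, so I read that view by eye.
- **Bystanders:** I did not measure the cup, dropper bottle and clear casting at the end. No move went near them.

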